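# Fit the camera to the microscope head's bayonet port

## Robot

A 6-joint arm with a two-finger parallel gripper is mounted at the origin on the work surface. World frame = base frame: x ahead of the robot, y to its left, z up, the work surface at z = 0. Lengths are in m, angles in rad, forces in N, time in s.
With the tool pointing down it reaches from about 0.375 to 0.925 m from the base axis. Payload 5.7 kg.
Tool frame: the origin (TCP) lies at the very end of the fingers, on their centre line; the grasp point (between the pads) lies 19 mm behind it; x points along the fingers, y is the direction in which the jaws open and shut, and the axes are right-handed (so a half turn about x gives the same grasp; the last joint's range is limited). The gripper opens to 85 mm and grips with 20 to 120 N. Pads are 22 mm wide; open, the fingers measure 114 mm over their backs; the gripper's body (76 mm by 85 mm) begins 54 mm behind the grasp point. The pads swing forward as they close: fully open they stand 13 mm farther back than shut.
Start: joints at [1.189, 0.359, 1.51, -0, 1.272, -0.115], TCP at [0.158, 0.579, 0.231] pointing down, gripper open.
Joint ranges: [-2.97, 2.97], [-1.01, 2.36], [0.21, 2.38], [-0.96, 4.11], [0.2, 2.71], [-2.98, 2.98]. Speed limits (rad/s): [2.39, 2.39, 3.14, 3.14, 3.14, 3.14].

## Interface

Orientations are given as a unit quaternion [x, y, z, w].
In Python, from workcell import ctrl gives the robot as it stands.
- The arm moves only by the tool arm_command, never from a script. Its argument "motion" is a list of rows, each a list of 7 numbers: the shift along the tool's x, y, z in mm, then the turn, a rotation vector about the tool's x, y, z in degrees, then the opening, from 0 (shut) to 1 (fully open). A call has exactly 5 rows; each row is the pose to reach, as a shift and turn from the pose commanded when the call began, along the tool's axes at that moment; what a row does not reach only later rows make up. A row lasts 1/10 s, in which the tool goes at most 50 mm and 8.59 degrees, less where a joint would pass 70% of its speed; a pose out of reach is approached as far as the arm can. A call with a gripper value outside its range is refused whole. The fingers move at their own pace and stop on an object; the grip force is fixed at half the most. Time passes only in rows, so rows that repeat a pose let the fingers close, or fill a call up. It gives the time, the measured TCP pose, the force and the opening at its end, in the units of the state.
- ctrl.get_obs(): the state, without advancing time (a new reading comes with each control period).
- ctrl.capture(name): name is "scene" or "side" or "wrist"; returns the picture (480x640x3 uint8, red, green, blue); there is no depth.
- ctrl.camera_params(name): a dict with "mtx" (3x3 intrinsics, pixels), "T" (4x4, takes a point from camera to world coordinates); the wrist camera has in their place "T_tool_cam" (4x4, takes a point from camera to tool coordinates, whose origin is the TCP and whose axes are the tool frame's). Camera axes: x right, y down, z forward; pixel columns grow to the right and rows downward; lengths in m; the calibration is good to about 2 mm. A picture is of the moment at which its call begins: read the wrist's pose just before it. camera_params takes no time and is no camera call.
- ctrl.close_job(): hands the job in, once; it reports no verdict.
The state is a dict: "t": time; "joint_positions": joint angles; "qvel": joint speeds; "joint_efforts": joint torques, N m; "position": TCP position; "orientation": TCP orientation; "contact_force": force on the tool from outside, world axes, zero at the start; "moment": the same for the moment, N m; "width": finger opening in m.
Only numpy, scipy, OpenCV 4.12 (cv2) and the standard library are available. Lean on these libraries where they do the work, as an engineer would, in place of code of your own. Each camera call takes 0.05 s, during which the arm holds its last target.

## Task

Take the red dust cap off the microscope head's photo port and leave it in the steel tray. Then take the black camera from the blue rack and lock it upright in the port's bayonet mount: feel for the slots, push it down against the spring, turn it clockwise about a fifth of a turn to the stop and let it spring up into its locked seat. Do not force it, and leave the eyepiece and the other things on the bench undisturbed.

Things in the scene. Friction and masses are not known exactly. Their poses are not given: they have to be found in the camera images.
- head: White microscope head, fixed on a grey service block; foot 150 x 130 mm, body 102 mm high; two black eyepieces rise to 120 mm, 150 mm out towards +x. Origin on the bench under the port axis, z up. On top stands the photo port: an upright aluminium bayonet ring, 60 mm across, that slips round at 0.8 N m if overturned.
- port (a point): Centre of the port ring's top face, 140 mm above the bench; axes as the head's. Bore 32 mm, three lug slots at 120 degrees, 13 mm wide, out to 23.5 mm radius. One slot points along the head's +x, but the ring is clocked up to 35 degrees either way from there, differently each time, not reported, hidden by the cap: look after uncapping or feel. Lugs enter within 8 degrees of slot centre.
- plate (a point): Spring plate in the bore, as at the start: on the axis, 8 mm below the ring's top face. It pushes up with 4 N, 7.3 N when 19 mm below. A camera with lugs not in the slots stands on the ring with its nose end 6 mm below the top face; in the slots it can be pushed down to 19 mm (shoulder on the ring), and unlocked the spring lifts it back to 8 mm.
- seat (a point): Where the nose end's centre is when locked: on the axis, 13.5 mm below the ring's top face. Only within 2 mm of fully pushed home can the camera turn, clockwise from above; 58 to 74 degrees from the slot centre (66 is the middle, stop at 74) the lugs are under their pockets: let up there, the spring lifts the camera 5.5 mm and holds it locked.
- cap: Red plastic dust cap, loose on the port, 40 g: plug 26 mm across and 5 mm long, disc 58 mm across (5 to 12 mm above the origin), grip knob 24 mm across (12 to 37 mm above the origin). Origin: centre of the plug's underside, 5 mm below the port's top face at the start; z up.
- tray: Shallow square steel tray, fixed, 110 x 110 mm, wall 4 mm thick and 16 mm high, floor 4 to 5 mm thick. Origin: centre of its underside, on the bench.
- rack: Blue parking rack, fixed, 240 x 90 x 30 mm, long side along its x; two round 44 mm holes on its x axis at +60 and -60 mm, one holding the camera, the other the eyepiece. Origin: centre of its underside.
- camera: Black camera, 200 to 310 g, standing nose down in the rack. Origin: centre of the nose's lower end (11 mm above the bench in the rack), z up. Body box 60 mm along x, 46 mm along y (grip these sides), 27 to 75 mm above the origin. Below it a steel shoulder 54 mm across, 19 to 25 mm above the origin. White stripe on the +x side and white dot on top near it.
- lug (a point): Centre of the camera's brass lug that points along the camera's +x, on the white stripe's side; two more stand at +-120 degrees. Lugs lie 6 to 10 mm above the nose end, reach to 20 mm from the axis, 7 mm wide. The steel nose is 28 mm across, tapering over its last 6 mm to 18 mm. Axes as the camera's.
- eyepiece: Grey eyepiece in the other hole of the rack, 42 mm across, top 71 mm above the bench. To be left alone. Origin: centre of its lower end, 11 mm above the bench.
- bottle: Small brown bottle, 36 mm across, 75 mm high, on the bench beyond the tray. To be left alone. Origin: centre of its underside.
- dish: Shut glass dish, 94 mm across, 21 mm high. To be left alone. Origin: centre of its underside.
- blower: Black rubber blower, 54 mm across, 95 mm high, standing. To be left alone. Origin: centre of its underside.
- brush: Flat brush with a wooden handle, lying on the bench near the robot's right. To be left alone. Origin on its underside, mid-length.
- jar: Glass jar with a white lid, 60 mm across, 70 mm high. To be left alone. Origin: centre of its underside.
- slidebox: Green slide box, 90 x 160 x 35 mm, beyond the rack. To be left alone. Origin: centre of its underside.

How it is judged:
On the way, in this order (a step that is already met when the one before it is completed fails the run):
1. the dust cap lies in the tray, let go (horizontal distance between cap and tray below 0.045 m and height (world z) of cap below 0.04 m and contact force between cap and the fingers below 0.1 N), for 0.2 s.
2. the camera is pushed home in the mount: nose end over 16.5 mm below the port's top face, within 4 mm of its axis (horizontal distance between camera and port below 0.004 m and z of camera in the frame of port below -0.0165 m), for 0.1 s.
At the end, for the whole second after the job is handed in: The camera sits locked in the port, let go and at rest: nose end 11.5 to 15.5 mm below the port's top face, within 4 mm of its axis, within 0.08 rad of upright. The cap lies let go and at rest in the tray: its origin within 45 mm of the tray's centre and under 40 mm above the bench (all of step 1 and horizontal distance between camera and port below 0.004 m and z of camera in the frame of port between -0.0155 and -0.0115 m and angle between camera's own z axis and vertical below 0.08 rad and linear speed of each of camera, cap below 0.02 m/s and contact force between camera and the fingers below 0.1 N); the robot touches nothing.
It fails at once if camera forced against the head: over 100 N between them (contact force between camera and head above 100 N).
It fails at once if eyepiece, bottle, dish, blower, brush, jar or slide box moved by more than 30 mm (distance of any of eyepiece, bottle, dish, blower, brush, jar, slidebox from where it was at the start of the episode above 0.03 m).
It also fails if it takes over 72 s, if anything falls off the work surface, if the arm or the gripper's body presses on something with over 40 N, if the wrist force passes 120 N, or if a joint passes its speed limit or range.

## Working session

There is one attempt and no reset: what is moved stays moved. The work goes in short steps, Python scripts to look and compute and a tool call to move; the robot and the scene stay as the last step left them, time stands still between calls to the robot, and variables do not carry over. Pictures are saved under pics/ and viewed, and the job is handed in when it is done.

Besides the shell and the picture viewer there is one more tool, called after ">>>" as name([rows], argument=value, ...), one row to a line, values as JSON. arm_command: Moves the arm, as the interface text tells. Its arguments: {"type":"object","properties":{"motion":{"type":"array"}},"required":["motion"]}

```bash
mkdir -p pics
cat > h.py <<'E'
import numpy as np,cv2
from workcell import ctrl
from scipy.spatial.transform import Rotation as R
def cap(name,fn):
    o=ctrl.get_obs(); im=ctrl.capture(name); cv2.imwrite('pics/'+fn,im[:,:,::-1]); return o,im
def camT(name,o=None):
    p=ctrl.camera_params(name); K=np.array(p['mtx'])
    if name=='wrist':
        T=np.eye(4);T[:3,:3]=R.from_quat(o['orientation']).as_matrix();T[:3,3]=o['position'];T=T@np.array(p['T_tool_cam'])
    else: T=np.array(p['T'])
    return K,T
def ray(name,uv,z,o=None):
    K,T=camT(name,o); d=T[:3,:3]@np.linalg.solve(K,[uv[0],uv[1],1]); c=T[:3,3]; return c+d*(z-c[2])/d[2]
def proj(name,P,o=None):
    K,T=camT(name,o); q=T[:3,:3].T@(np.array(P)-T[:3,3]); q=K@q; return q[:2]/q[2]
E
python3 - <<'E'
from h import *
np.set_printoptions(precision=3,suppress=True)
for n in ['scene','side','wrist']:
    o,im=cap(n,n+'0.png'); print(n,camT(n,o))
o=ctrl.get_obs(); print(o); print(R.from_quat(o['orientation']).as_matrix())
E
```

```text
scene (array([[538.891,   0.   , 316.03 ],
       [  0.   , 538.891, 242.931],
       [  0.   ,   0.   ,   1.   ]]), array([[-0.748,  0.404, -0.527,  1.193],
       [ 0.664,  0.471, -0.582,  0.707],
       [ 0.013, -0.785, -0.62 ,  0.884],
       [ 0.   ,  0.   ,  0.   ,  1.   ]]))
side (array([[465.542,   0.   , 312.594],
       [  0.   , 465.542, 242.685],
       [  0.   ,   0.   ,   1.   ]]), array([[-0.994, -0.071,  0.079,  0.428],
       [-0.104,  0.503, -0.858,  1.179],
       [ 0.021, -0.861, -0.508,  0.809],
       [ 0.   ,  0.   ,  0.   ,  1.   ]]))
wrist (array([[379.512,   0.   , 312.836],
       [  0.   , 379.512, 247.195],
       [  0.   ,   0.   ,   1.   ]]), array([[ 0.263,  0.915,  0.305,  0.081],
       [ 0.965, -0.249, -0.084,  0.6  ],
       [-0.001,  0.316, -0.949,  0.374],
       [ 0.   ,  0.   ,  0.   ,  1.   ]]))
{'t': 0.15, 'joint_positions': array([ 1.189,  0.359,  1.511, -0.   ,  1.273, -0.115]), 'qvel': array([ 0.   , -0.001, -0.001,  0.   , -0.001, -0.   ]), 'joint_efforts': array([  0.   , -52.803, -27.893,  -0.   ,   0.008,  -0.   ]), 'position': array([0.158, 0.578, 0.231]), 'orientation': array([ 0.094,  0.701, -0.095,  0.701]), 'contact_force': array([-0.407, -0.339,  0.442]), 'moment': array([-0.025, -0.004, -0.037]), 'width': 0.0855828341962363}
[[-0.001  0.264  0.965]
 [-0.001  0.965 -0.264]
 [-1.    -0.001 -0.   ]]
```

View pics/scene0.png

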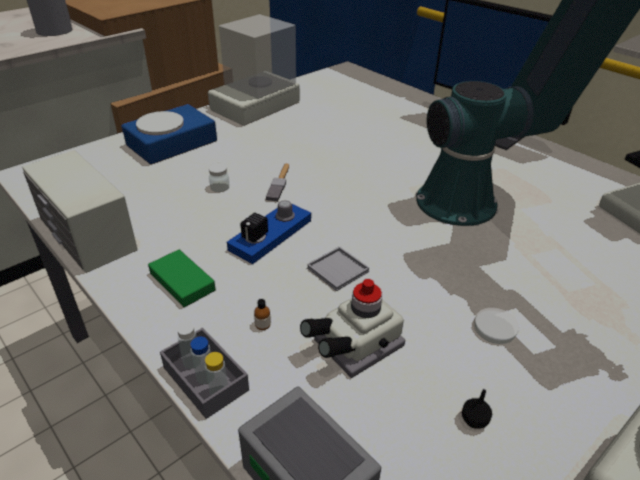

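View pics/side0.png

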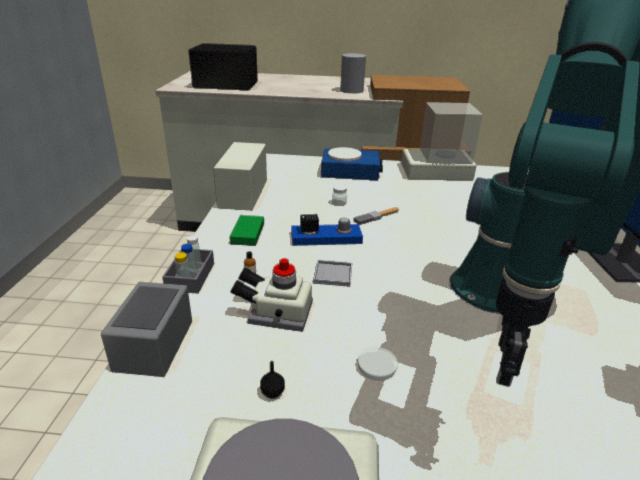

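View pics/wrist0.png

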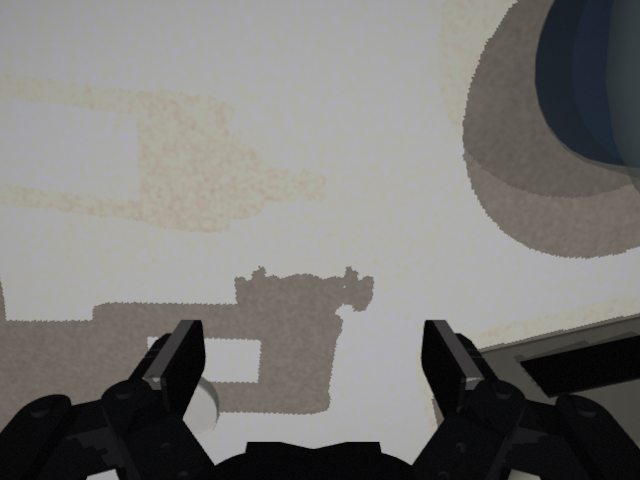

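The scene view has the red cap at about (368,290), tray at (338,268), camera in the rack at (254,226), and eyepiece at (285,210). The side view shows the cap at (284,272), tray (333,272) and camera (310,224). Next I'll measure them.

```bash
cat > m1.py <<'E'
from h import *
np.set_printoptions(precision=4,suppress=True)
def tri(a,b):
    rs=[]
    for n,uv in (('scene',a),('side',b)):
        K,T=camT(n); d=T[:3,:3]@np.linalg.solve(K,[uv[0],uv[1],1]); rs.append((T[:3,3],d/np.linalg.norm(d)))
    A=sum(np.eye(3)-np.outer(d,d) for c,d in rs); bb=sum((np.eye(3)-np.outer(d,d))@c for c,d in rs)
    P=np.linalg.solve(A,bb); return P
ims={n:cv2.imread(f'pics/{n}0.png') for n in('scene','side')}
def comps(mask,roi):
    x0,y0,x1,y1=roi; m=np.zeros_like(mask); m[y0:y1,x0:x1]=mask[y0:y1,x0:x1]
    n,l,s,c=cv2.connectedComponentsWithStats(m); return [(s[i],c[i],l==i) for i in range(1,n) if s[i][4]>30]
rois={'scene':dict(red=(300,260,420,330),cam=(235,205,275,250),rack=(220,190,320,265),tray=(300,245,375,290)),
 'side':dict(red=(250,250,320,300),cam=(292,208,326,240),rack=(280,210,370,250),tray=(305,255,360,290))}
for n in ims:
    im=ims[n]; h=cv2.cvtColor(im,cv2.COLOR_BGR2HSV)
    red=(((h[...,0]<8)|(h[...,0]>172))&(h[...,1]>150)&(h[...,2]>80)).astype(np.uint8)
    blue=((abs(h[...,0].astype(int)-112)<12)&(h[...,1]>150)&(h[...,2]>60)).astype(np.uint8)
    blk=(h[...,2]<60).astype(np.uint8)
    for k,m in(('red',red),('cam',blk),('rack',blue)):
        for s,c,mm in comps(m,rois[n][k]):
            print(n,k,s,c, cv2.minAreaRect(cv2.findContours(mm.astype(np.uint8),0,2)[0][0]))
    x0,y0,x1,y1=400,0,0,0
    for k,r,z in(('red',rois[n]['red'],4),('rack',rois[n]['rack'],6)):
        pass
a=ims['scene'][180:345,215:425]; b=ims['side'][200:330,225:375]
cv2.imwrite('pics/cs.png',cv2.resize(a,(800,628),interpolation=2)[:600]); cv2.imwrite('pics/cd.png',cv2.resize(b,(690,598),interpolation=2))
E
python3 m1.py
```

```text
scene red [354 279  27  24 388] [366.9562 291.8222] ((366.57080078125, 292.43804931640625), (23.80023765563965, 23.23580551147461), 48.8140754699707)
scene cam [241 214  27  30 580] [254.0517 227.9034] ((253.75, 227.25003051757812), (24.041629791259766, 30.405588150024414), 45.0)
scene cam [263 241  12   9  44] [269.8409 246.    ] ((269.6400146484375, 246.52003479003906), (4.399999618530273, 13.600000381469727), 53.13010025024414)
scene rack [ 228  205   82   52 1122] [269.2683 231.9082] ((269.26922607421875, 229.15383911132812), (26.070911407470703, 84.03707885742188), 56.3099365234375)
side red [274 259  21  17 242] [283.9091 268.2149] ((283.5, 269.0), (17.677669525146484, 17.677669525146484), 45.0)
side cam [301 215  18  18 280] [309.1536 223.5571] ((309.5, 223.5), (17.0, 17.0), 90.0)
side rack [292 224  70  21 995] [326.5347 235.5387] ((326.4765930175781, 234.23919677734375), (18.591201782226562, 69.02886962890625), 88.23760986328125)
```

View pics/cs.png

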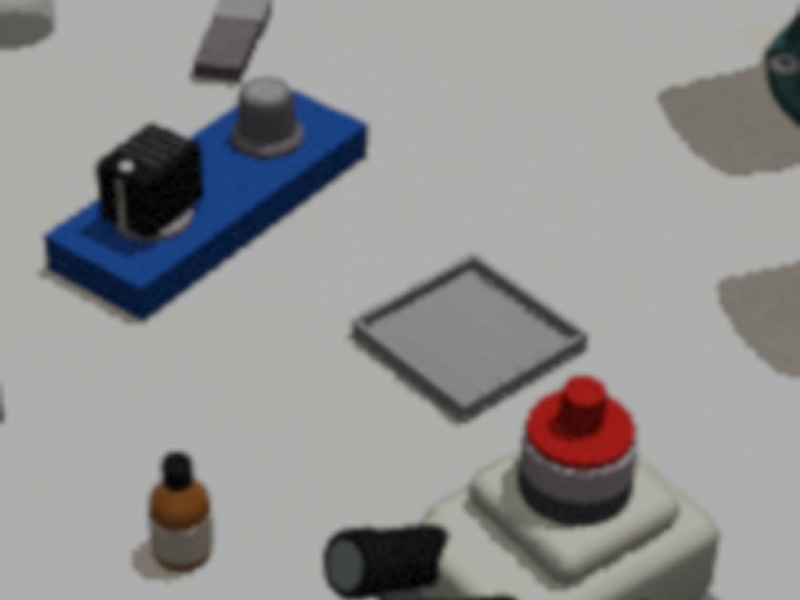

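View pics/cd.png

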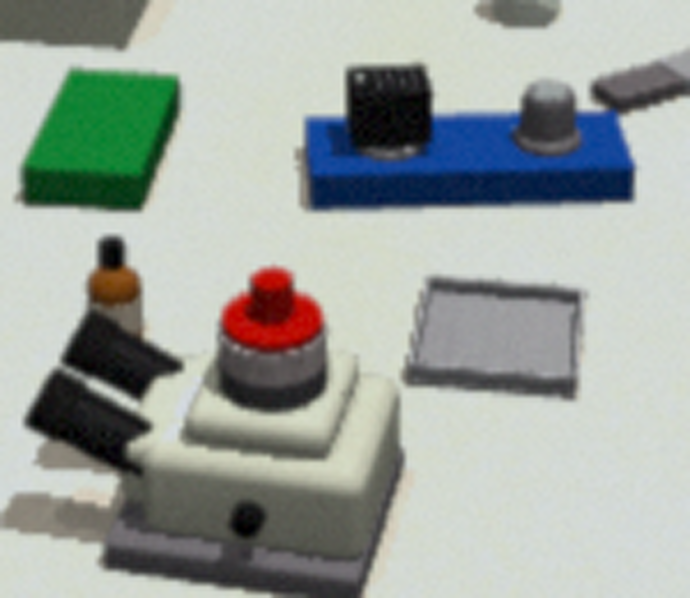

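The enlarged crops show the knob top at scene (368.5,281.8) and side (284.1,260.0). The tray's rim corners and the camera's white dot are also clear, with the dot at crop (126,166).

Run:
```python
import m1
from m1 import *
S=lambda u,v:(215+u/3.81-.0,180+v/3.81); D=lambda u,v:(225+u/4.6,200+v/4.6)
k1,k2=S(585,388),D(272,276)
print('knob',ray('scene',k1,.172),ray('side',k2,.172),tri(k1,k2))
sc=[(474,260),(587,341),(462,414),(354,326)]
P=[ray('scene',S(*p),.016) for p in sc];print('tray',np.array(P),np.mean(P,0))
P=[ray('side',D(*p),.016) for p in [(430,279),(582,291),(577,385),(406,376)]];print('tray side',np.array(P),np.mean(P,0))
print('dot',ray('scene',S(126,166),.086),ray('side',D(360,76),.086))
P=[ray('scene',S(*p),.086) for p in [(99,167),(152,124),(202,150)]];print('camtop',np.array(P))
P=[ray('side',D(*p),.086) for p in [(347,66),(427,66),(431,92),(347,94)]];print('camtop side',np.array(P),np.mean(P,0))
P=[ray('scene',S(*p),.03) for p in [(47,240),(142,292),(367,127),(300,88)]];print('rack',np.array(P),np.mean(P,0))
P=[ray('side',D(*p),.03) for p in [(305,116),(618,112),(633,172),(309,180)]];print('rack side',np.array(P),np.mean(P,0))
print('eyep top',ray('scene',S(266,88),.071),ray('side',D(550,90),.071))
print('eyepieces', ray('scene',S(345,562),.1))
```

```text
scene red [354 279  27  24 388] [366.9562 291.8222] ((366.57080078125, 292.43804931640625), (23.80023765563965, 23.23580551147461), 48.8140754699707)
scene cam [241 214  27  30 580] [254.0517 227.9034] ((253.75, 227.25003051757812), (24.041629791259766, 30.405588150024414), 45.0)
scene cam [263 241  12   9  44] [269.8409 246.    ] ((269.6400146484375, 246.52003479003906), (4.399999618530273, 13.600000381469727), 53.13010025024414)
scene rack [ 228  205   82   52 1122] [269.2683 231.9082] ((269.26922607421875, 229.15383911132812), (26.070911407470703, 84.03707885742188), 56.3099365234375)
side red [274 259  21  17 242] [283.9091 268.2149] ((283.5, 269.0), (17.677669525146484, 17.677669525146484), 45.0)
side cam [301 215  18  18 280] [309.1536 223.5571] ((309.5, 223.5), (17.0, 17.0), 90.0)
side rack [292 224  70  21 995] [326.5347 235.5387] ((326.4765930175781, 234.23919677734375), (18.591201782226562, 69.02886962890625), 88.23760986328125)
knob [0.5909 0.1979 0.172 ] [0.5894 0.1985 0.172 ] [0.5897 0.1968 0.1707]
tray [[ 0.4239 -0.0518  0.016 ]
 [ 0.4259  0.0559  0.016 ]
 [ 0.5338  0.0
[... 176 characters left out ...]
016 ]] [0.4703 0.0044 0.016 ]
dot [ 0.5914 -0.2105  0.086 ] [ 0.5896 -0.2114  0.086 ]
camtop [[ 0.6055 -0.2211  0.086 ]
 [ 0.55   -0.238   0.086 ]
 [ 0.5427 -0.1924  0.086 ]]
camtop side [[ 0.6011 -0.226   0.086 ]
 [ 0.5423 -0.2346  0.086 ]
 [ 0.5356 -0.1938  0.086 ]
 [ 0.5955 -0.182   0.086 ]] [ 0.5686 -0.2091  0.086 ]
rack [[ 0.6385 -0.2412  0.03  ]
 [ 0.6227 -0.156   0.03  ]
 [ 0.3895 -0.2008  0.03  ]
 [ 0.3943 -0.2707  0.03  ]] [ 0.5113 -0.2172  0.03  ]
rack side [[ 0.6356 -0.2471  0.03  ]
 [ 0.3979 -0.2879  0.03  ]
 [ 0.3853 -0.1959  0.03  ]
 [ 0.6188 -0.1511  0.03  ]] [ 0.5094 -0.2205  0.03  ]
eyep top [ 0.4508 -0.2392  0.071 ] [ 0.4504 -0.2382  0.071 ]
eyepieces [0.7191 0.1579 0.1   ]
```

>>> arm_command([
  [0,-25,50,0,0,0,1],
  [0,-50,100,0,0,0,1],
  [0,-75,150,-5,0,0,1],
  [0,-100,200,-10,0,0,1],
  [0,-120,245,-15.3,0,0,1],
])

```text
t: 0.65
position: [0.3463, 0.4115, 0.2312]
orientation: [-0.002, 0.707, 0.001, 0.707]
contact_force: [0.6, 0.7, 0.1]
width: 0.0854
```

>>> arm_command([
  [0,-28,32,0,0,0,1],
  [0,-56,64,0,0,0,1],
  [0,-84,96,0,0,0,1],
  [0,-112,128,0,0,0,1],
  [0,-140,160,0,0,0,1],
])

```text
t: 1.15
position: [0.5064, 0.2717, 0.2311]
orientation: [-0.0, 0.707, -0.0, 0.707]
contact_force: [-0.1, 0.5, -0.6]
width: 0.0856
```

>>> arm_command([
  [0,-25,28,0,0,0,1],
  [0,-45,50,0,0,0,1],
  [0,-58,64,0,0,0,1],
  [0,-60,67,0,0,0,1],
  [0,-60,67,0,0,0,1],
])

```text
t: 1.65
position: [0.572, 0.2134, 0.231]
orientation: [0.0, 0.707, -0.0, 0.707]
contact_force: [-0.5, 0.9, -0.7]
width: 0.0852
```

Run:
```python
from h import *
o,im=cap('wrist','w1.png');print(o['position'],o['orientation'],o['t'])
```

```text
[0.57204199 0.21336649 0.23096708] [ 2.28734238e-04  7.07498811e-01 -4.86791251e-05  7.06714495e-01] 1.65
```

View pics/w1.png

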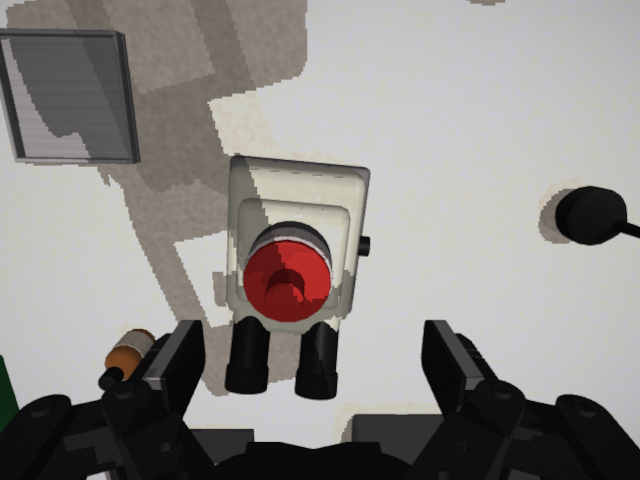

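The wrist view shows the cap disc centred near (287,280) and the knob top near (285,292). The head's back corners are at (231,156) and (369,168), and the tray is at the upper left.

Run:
```python
from h import *
np.set_printoptions(precision=4,suppress=True)
im=cv2.imread('pics/w1.png');o=ctrl.get_obs()
h=cv2.cvtColor(im,cv2.COLOR_BGR2HSV)
red=(((h[...,0]<8)|(h[...,0]>172))&(h[...,1]>150)&(h[...,2]>40)).astype(np.uint8)
red[:200]=0;red[330:]=0
c=max(cv2.findContours(red,0,2)[0],key=cv2.contourArea);e=cv2.fitEllipse(c);print(e)
print('disc',ray('wrist',e[0],.147,o))
print('edge L,R', ray('wrist',(e[0][0]-e[1][0]/2,e[0][1]),.147,o),ray('wrist',(e[0][0]+e[1][0]/2,e[0][1]),.147,o))
print('knob',ray('wrist',(285,293),.172,o))
a,b=ray('wrist',(231,156),.1,o),ray('wrist',(369,168),.1,o);print(a,b,np.degrees(np.arctan2(b[0]-a[0],b[1]-a[1])))
P=[ray('wrist',p,.016,o) for p in [(0,33),(123,32),(138,161),(14,163)]];print(np.array(P),np.mean(P,0))
cv2.imwrite('pics/w1c.png',cv2.resize(im[140:340,200:400],(600,600)))
```

```text
((286.688720703125, 280.5731201171875), (80.73161315917969, 85.84061431884766), 97.09088897705078)
disc [0.5903 0.1972 0.147 ]
edge L,R [0.5903 0.171  0.147 ] [0.5903 0.2235 0.147 ]
knob [0.5874 0.1979 0.172 ]
[0.5153 0.1564 0.1   ] [0.5235 0.2542 0.1   ] 4.803002483545465
[[ 0.4222 -0.048   0.016 ]
 [ 0.4213  0.0551  0.016 ]
 [ 0.5271  0.0524  0.016 ]
 [ 0.5291 -0.0627  0.016 ]] [ 0.4749 -0.0008  0.016 ]
```

View pics/w1c.png

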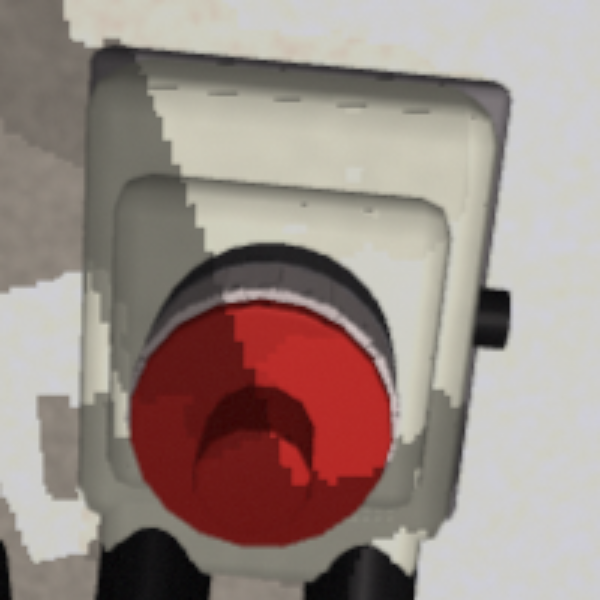

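>>> arm_command([
  [0,0,0,0,0,0,1],
  [10,0,0,0,0,0,1],
  [35,0,0,0,0,0,1],
  [55,0,0,0,0,0,1],
  [60,0,0,0,0,0,1],
])

```text
t: 2.2
position: [0.5698, 0.2133, 0.1684]
orientation: [-0.001, 0.709, 0.0, 0.705]
contact_force: [-0.1, -0.4, -0.3]
width: 0.0854
```

>>> arm_command([
  [0,-8,10,0,0,0,1],
  [0,-16,20,0,0,0,1],
  [0,-16,20,0,0,0,1],
  [0,-16,20,0,0,0,1],
  [0,-16,20,0,0,0,1],
])

```text
t: 2.7
position: [0.5927, 0.1971, 0.1718]
orientation: [0.0, 0.707, 0.0, 0.707]
contact_force: [0.8, 0.5, 1.3]
width: 0.0852
```

>>> arm_command([
  [8,0,-2,0,0,0,1],
  [16,0,-2,0,0,0,1],
  [21,0,-2,0,0,0,1],
  [21,0,-2,0,0,0,1],
  [21,0,-2,0,0,0,0.6],
])

```text
t: 3.2
position: [0.5902, 0.1972, 0.1499]
orientation: [-0.0, 0.707, 0.0, 0.707]
contact_force: [0.6, 0.1, -0.3]
width: 0.0735
```

>>> arm_command([
  [0,0,0,0,0,0,0],
  [0,0,0,0,0,0,0],
  [0,0,0,0,0,0,0],
  [0,0,0,0,0,0,0],
  [0,0,0,0,0,0,0],
])

```text
t: 3.7
position: [0.5909, 0.1972, 0.1508]
orientation: [-0.0, 0.707, 0.0, 0.707]
contact_force: [0.1, -1.0, 2.6]
width: 0.0219
```

>>> arm_command([
  [0,0,0,0,0,0,0],
  [0,0,0,0,0,0,0],
  [-10,0,0,0,0,0,0],
  [-30,0,0,0,0,0,0],
  [-60,0,0,0,0,0,0],
])

```text
t: 4.2
position: [0.5887, 0.1968, 0.2092]
orientation: [-0.0, 0.709, -0.0, 0.705]
contact_force: [-0.0, -0.5, 0.1]
width: 0.0216
```

Run:
```python
from h import *
o,im=cap('wrist','w2.png');print(o['position'],o['width'],o['t'])
```

```text
[0.58871535 0.19676679 0.20924687] 0.02162174675318889 4.2
```

View pics/w2.png

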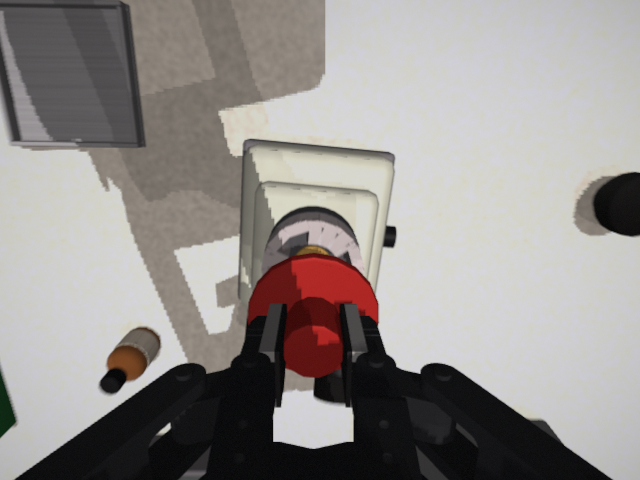

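>>> arm_command([
  [0,-35,-20,0,0,0,0],
  [0,-70,-40,0,0,0,0],
  [0,-105,-60,0,0,0,0],
  [0,-140,-80,0,0,0,0],
  [0,-170,-100,0,0,0,0],
])

```text
t: 4.75
position: [0.4894, 0.0257, 0.2105]
orientation: [-0.0, 0.707, -0.0, 0.707]
contact_force: [0.2, -0.5, -0.2]
width: 0.0218
```

>>> arm_command([
  [20,-15,-10,0,0,0,0],
  [60,-25,-14,0,0,0,0],
  [100,-26,-14,0,0,0,0],
  [140,-26,-14,0,0,0,0],
  [150,-26,-14,0,0,0,0],
])

```text
t: 5.25
position: [0.4735, 0.0013, 0.0574]
orientation: [0.0, 0.709, 0.0, 0.705]
contact_force: [-0.7, 0.5, 0.0]
width: 0.0216
```

>>> arm_command([
  [20,0,0,0,0,0,0],
  [30,0,0,0,0,0,0],
  [34,0,0,0,0,0,0],
  [36,0,0,0,0,0,0],
  [36,0,0,0,0,0,0],
])

```text
t: 5.75
position: [0.4771, 0.0011, 0.025]
orientation: [-0.0, 0.707, 0.0, 0.707]
contact_force: [0.9, 0.4, -0.2]
width: 0.0219
```

>>> arm_command([
  [4,0,0,0,0,0,0],
  [4,0,0,0,0,0,0],
  [4,0,0,0,0,0,0.6],
  [4,0,0,0,0,0,0.6],
  [4,0,0,0,0,0,0.6],
])

```text
t: 6.25
position: [0.4766, 0.0011, 0.0204]
orientation: [-0.0, 0.707, 0.0, 0.707]
contact_force: [0.8, 0.7, -0.1]
width: 0.0513
```

>>> arm_command([
  [0,0,0,0,0,0,0.6],
  [-20,0,0,0,0,0,0.6],
  [-60,0,0,0,0,0,0.6],
  [-100,0,0,0,0,0,1],
  [-150,0,0,0,0,0,1],
])

```text
t: 6.75
position: [0.4751, 0.0013, 0.1709]
orientation: [0.0, 0.708, 0.0, 0.706]
contact_force: [0.7, 0.3, -0.1]
width: 0.0782
```

Run:
```python
from h import *
o,im=cap('wrist','w3.png');print(o['position'],o['width'],o['t'],o['contact_force'])
o,im=cap('scene','s3.png');cv2.imwrite('pics/s3c.png',cv2.resize(im[240:340,290:430,::-1],(800,571),interpolation=2))
```

```text
[0.47509478 0.00129502 0.17085019] 0.07819144043470894 6.75 [ 0.70996591  0.32361333 -0.06070354]
```

View pics/w3.png

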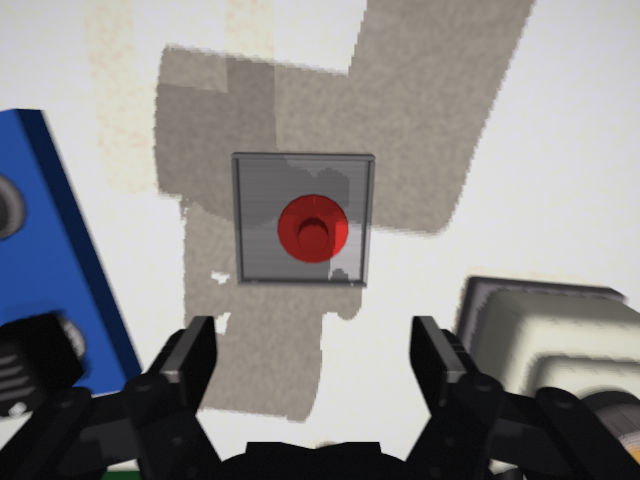

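View pics/s3c.png

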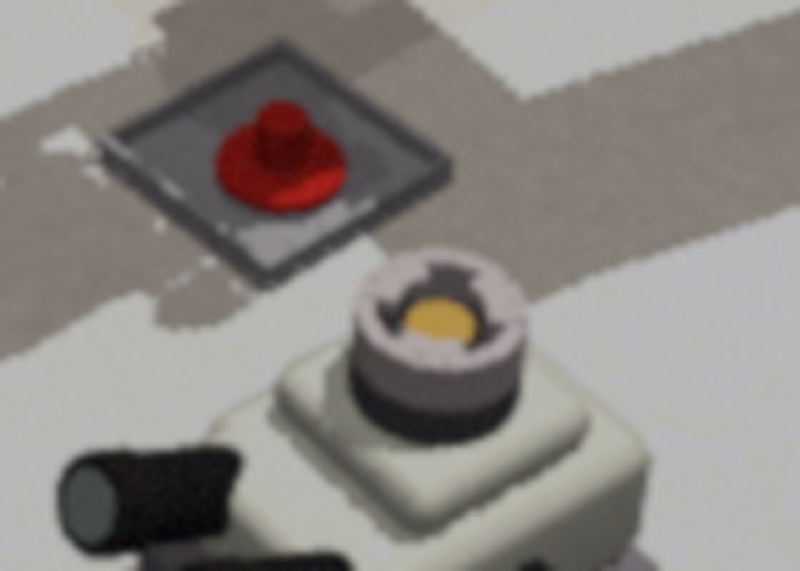

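The cap stands upright in the tray, centred near wrist pixel (313,230), and the uncapped ring shows its slots in the scene view. Next comes a closer wrist look at the port.

>>> arm_command([
  [-20,35,25,0,0,0,1],
  [-40,70,50,0,0,0,1],
  [-50,105,75,0,0,0,1],
  [-60,140,100,0,0,0,1],
  [-60,175,125,0,0,0,1],
])

```text
t: 7.35
position: [0.6029, 0.1778, 0.2315]
orientation: [-0.0, 0.706, 0.0, 0.708]
contact_force: [1.5, 0.4, 0.1]
width: 0.0855
```

>>> arm_command([
  [0,15,15,0,0,0,1],
  [0,21,25,0,0,0,1],
  [0,21,25,0,0,0,1],
  [0,21,25,0,0,0,1],
  [0,21,25,0,0,0,1],
])

```text
t: 7.85
position: [0.6254, 0.1959, 0.2301]
orientation: [0.0, 0.708, -0.001, 0.707]
contact_force: [0.1, 0.0, 0.9]
width: 0.0854
```

Run:
```python
from h import *
o,im=cap('wrist','w4.png');print(o['position'],o['orientation'],o['t'],proj('wrist',[.59,.1975,.14],o))
import pickle;pickle.dump(o,open('o4.pkl','wb'))
u,v=map(int,proj('wrist',[.59,.1975,.14],o))
cv2.imwrite('pics/w4c.png',cv2.resize(im[v-75:v+75,u-75:u+75,::-1],(600,600),interpolation=2));print(u-75,v-75)
```

```text
[0.62544866 0.19589568 0.23006737] [ 1.02563696e-04  7.07582988e-01 -5.53112284e-04  7.06630029e-01] 7.85 [315.0090675 196.0606191]
240 121
```

View pics/w4c.png

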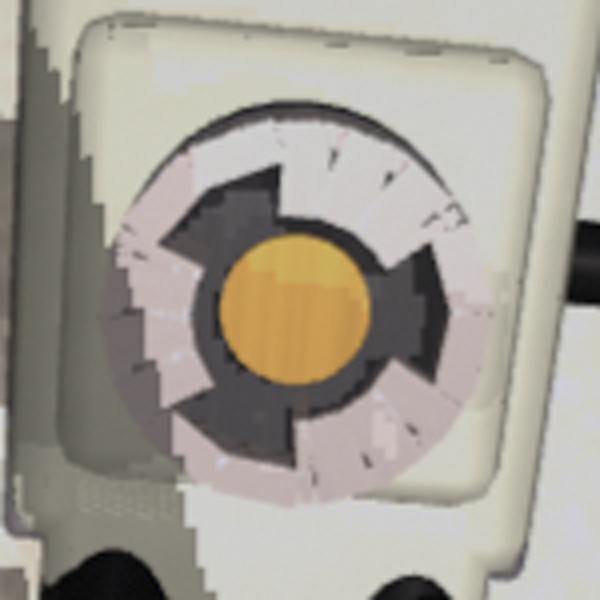

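The crop shows three slots. Their outer corners are right (430,243)/(435,383), upper-left (162,242)/(280,166) and lower-left (175,408)/(296,467). The ring centre is near (300,308).

Run:
```python
from h import *
import pickle
np.set_printoptions(precision=4,suppress=True)
o=pickle.load(open('o4.pkl','rb'))
c=lambda p:ray('wrist',(240+p[0]/4-.375,121+p[1]/4-.375),.14,o)[:2]
S=[[(430,243),(435,383)],[(280,166),(162,242)],[(175,408),(296,467)]]
P=np.array([[c(p) for p in s] for s in S]); Q=P.reshape(-1,2)
# circle fit of corners
A=np.c_[2*Q,np.ones(6)];s=np.linalg.lstsq(A,(Q**2).sum(1),rcond=None)[0];ctr=s[:2];print('centre',ctr,'r',np.sqrt(s[2]+ctr@ctr))
for a,b in P: 
    d=(a+b)/2-ctr; t=b-a; print(np.degrees(np.arctan2(d[1],d[0])),np.linalg.norm(t),np.degrees(np.arctan2(t[1],t[0])))
# ring outer edge pts
E=[c(p) for p in [(105,290),(492,310),(300,505)]]; E=np.array(E)
A=np.c_[2*E,np.ones(3)];s=np.linalg.solve(A,(E**2).sum(1));print('outer',s[:2],np.sqrt(s[2]+s[:2]@s[:2]))
a,b=ray('wrist',(240+110/4,121+15/4),.11,o),ray('wrist',(240+520/4,121+55/4),.11,o);print(np.degrees(np.arctan2(b[0]-a[0],b[1]-a[1])))
```

```text
centre [0.593  0.1967] r 0.02384949501775761
92.94259748096088 0.022052902754524067 3.6805745774136134
-147.2246282025579 0.02140695515232816 -57.76307759664973
-27.097666604713826 0.021546470050178658 63.020635163272324
outer [0.593  0.1969] 0.030220388747944204
5.322248595675671
```

Slot centres are at -27.1°, 92.9° and -147.1° in the world frame, and they agree within 0.2°. The port centre is about (0.593,0.197). On to the camera.

>>> arm_command([
  [0,-50,-8,0,0,0,1],
  [0,-100,-16,0,0,0,1],
  [0,-150,-24,0,0,0,1],
  [0,-200,-32,0,0,0,1],
  [0,-250,-40,0,0,0,1],
])

```text
t: 8.4
position: [0.5857, -0.052, 0.2307]
orientation: [0.0, 0.707, -0.0, 0.707]
contact_force: [0.4, 0.2, -0.9]
width: 0.0854
```

>>> arm_command([
  [0,-40,0,0,0,0,1],
  [0,-80,0,-3,0,0,1],
  [0,-120,0,-6,0,0,1],
  [0,-150,0,-9,0,0,1],
  [0,-170,0,-12,0,0,1],
])

```text
t: 8.9
position: [0.5859, -0.2227, 0.2307]
orientation: [-0.074, 0.703, 0.073, 0.703]
contact_force: [-0.2, 0.2, -0.7]
width: 0.0852
```

Run:
```python
from h import *
import pickle
o,im=cap('wrist','w5.png');print(o['position'],R.from_quat(o['orientation']).as_matrix(),o['t'],o['joint_positions'],proj('wrist',[.571,-.208,.086],o))
pickle.dump(o,open('o5.pkl','wb'))
u,v=map(int,proj('wrist',[.571,-.208,.086],o))
cv2.imwrite('pics/w5c.png',cv2.resize(im[v-75:v+75,u-75:u+75,::-1],(600,600),interpolation=2));print(u-75,v-75)
```

```text
[ 0.5859235  -0.22269372  0.23069019] [[ 1.89697748e-04 -2.07594652e-01  9.78214917e-01]
 [-9.09628162e-04  9.78214494e-01  2.07594739e-01]
 [-9.99999568e-01 -9.29192091e-04 -3.26885588e-06]] 8.9 [-4.72921197e-01  3.97377992e-01  1.45065722e+00 -7.52227753e-04
  1.29297432e+00 -2.25262692e+00] [335.5595336  213.16116017]
260 138
```

View pics/w5c.png

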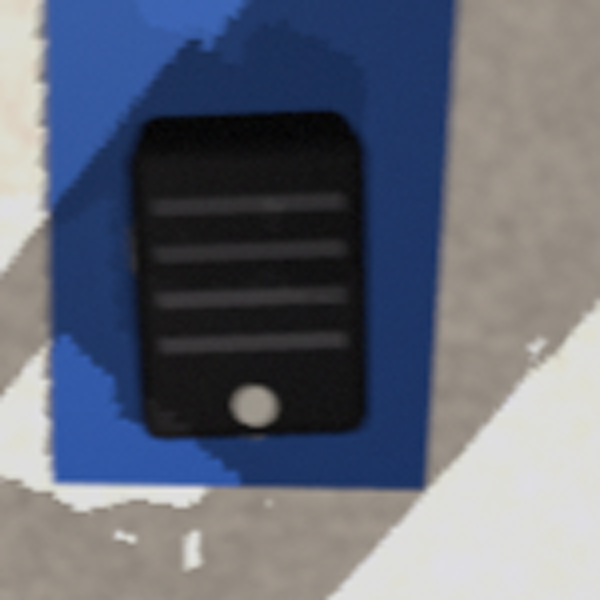

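View pics/w5.png

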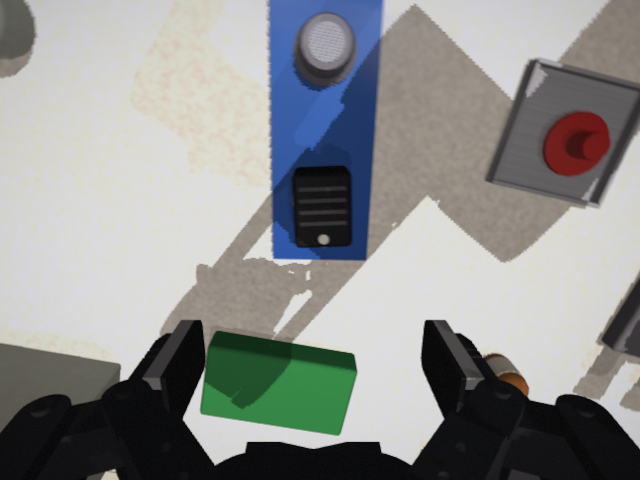

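The crop shows the camera's top with four ribs, for example from (155,207) to (347,203). The white dot is at (255,405), and the near edge runs from (150,437) to (365,428).

```bash
python3 - <<'E'
from h import *
import pickle
np.set_printoptions(precision=4,suppress=True)
o=pickle.load(open('o5.pkl','rb'))
c=lambda p,z=.086:ray('wrist',(260+p[0]/4-.375,138+p[1]/4-.375),z,o)[:2]
for a,b in [((155,207),(347,202)),((155,254),(347,248)),((157,299),(347,294)),((159,346),(347,341)),((155,437),(362,429))]:
    d=c(b)-c(a);print('yaw',np.degrees(np.arctan2(-d[0],d[1])),'mid',(c(a)+c(b))/2,np.linalg.norm(d))
print('dot',c((255,405)))
C=[c(p) for p in [(146,437),(366,430),(359,150),(140,155)]];print(np.array(C),np.mean(C,0),[np.linalg.norm(C[i]-C[i-1]) for i in range(4)])
print('ribs mid',np.mean([c((251,205)),c((253,344))],0))
Rm=R.from_quat(o['orientation']).as_matrix();t=np.r_[np.mean(C,0),0]-o['position'];print('tool shift',Rm.T@t*1e3)
# rack holes check
E=[c(p,.03) for p in [(52,484),(425,489)]];print('rack end',E, np.linalg.norm(E[1]-E[0]))
E
python3 - <<'E'
import sys;sys.path.insert(0,'.')
from h import *
import pickle
o=pickle.load(open('o5.pkl','rb'))
print('eyepiece',ray('wrist',(326,42),.071,o))
E
```

```text
yaw 13.540196932005765 mid [ 0.5546 -0.2221] 0.03652160715026155
yaw 13.858590389409507 mid [ 0.5633 -0.2202] 0.036884372051937016
yaw 13.588936354365948 mid [ 0.572  -0.2181] 0.03685008775066621
yaw 13.622861435122685 mid [ 0.5812 -0.2158] 0.03683125589740507
yaw 14.38396716769136 mid [ 0.5989 -0.2108] 0.041362294003324356
dot [ 0.5934 -0.2127]
[[ 0.6045 -0.2326]
 [ 0.5938 -0.1899]
 [ 0.5403 -0.2045]
 [ 0.5498 -0.2446]] [ 0.5721 -0.2179] [np.float64(0.05595074855893881), np.float64(0.043956845054368796), np.float64(0.055487733001264236), np.float64(0.04120755209004331)]
ribs mid [ 0.568 -0.219]
tool shift [230.6831   7.7814 -12.5163]
rack end [array([ 0.6397, -0.2511]), array([ 0.6221, -0.1628])] 0.09006109200996291
eyepiece [ 0.45404633 -0.24139601  0.071     ]
```

>>> arm_command([
  [20,4,-6,-1.7,0,0,1],
  [50,8,-13,-1.7,0,0,1],
  [80,8,-13,-1.7,0,0,1],
  [95,8,-13,-1.7,0,0,1],
  [100,8,-13,-1.7,0,0,1],
])

```text
t: 9.45
position: [0.5705, -0.2139, 0.1286]
orientation: [-0.083, 0.703, 0.085, 0.701]
contact_force: [-1.0, 0.6, -0.2]
width: 0.0852
```

>>> arm_command([
  [0,0,0,0,0,0,1],
  [0,0,0,0,0,0,1],
  [0,0,0,0,0,0,1],
  [0,0,0,0,0,0,1],
  [0,0,0,0,0,0,1],
])

```text
t: 9.95
position: [0.5731, -0.2148, 0.131]
orientation: [-0.085, 0.702, 0.084, 0.702]
contact_force: [0.1, 1.0, -0.0]
width: 0.0855
```

Run:
```python
from h import *
import pickle
o,im=cap('wrist','w6.png');print(o['position'],R.from_quat(o['orientation']).as_matrix(),o['t'])
pickle.dump(o,open('o6.pkl','wb'))
u,v=map(int,proj('wrist',[.571,-.217,.086],o))
cv2.imwrite('pics/w6c.png',cv2.resize(im[v-100:v+100,u-100:u+100,::-1],(600,600),interpolation=2));print(u-100,v-100,u,v)
```

```text
[ 0.57305459 -0.21476746  0.13101212] [[ 1.00117484e-03 -2.37074887e-01  9.71490862e-01]
 [-6.55674896e-04  9.71490985e-01  2.37075592e-01]
 [-9.99999284e-01 -8.74336289e-04  8.17188284e-04]] 9.95
209 172 309 272
```

View pics/w6c.png

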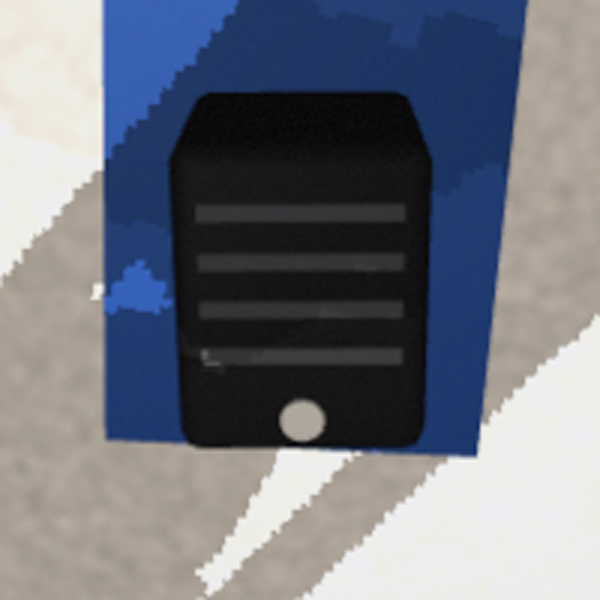

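The ribs are now level in the crop, so the yaw matches. The top face runs from u=170–432 at its far edge (v≈160) to u=182–422 at its near edge (v≈446), and the dot is at (302,420).

Run:
```python
from h import *
import pickle
np.set_printoptions(precision=4,suppress=True)
o=pickle.load(open('o6.pkl','rb'))
Rm=R.from_quat(o['orientation']).as_matrix()
c=lambda p,z=.086:Rm.T@(ray('wrist',(209+p[0]/3-.33,172+p[1]/3-.33),z,o)-o['position'])*1e3
for p in [(170,160),(432,160),(182,446),(422,446),(302,420),(195,213),(405,213),(205,357),(402,357)]: print(p,c(p))
```

```text
(170, 160) [ 45.0099 -24.4658 -28.8978]
(432, 160) [ 44.9707  20.331  -28.9506]
(182, 446) [ 45.0549 -24.3666  26.2245]
(422, 446) [45.0157 20.3544 26.1599]
(302, 420) [45.0309 -1.9929 20.7758]
(195, 213) [ 45.0142 -20.4932 -19.3841]
(405, 213) [ 44.9823  15.9696 -19.4288]
(205, 357) [ 45.0358 -19.5523   8.0321]
(402, 357) [45.0045 16.158   7.9836]
```

>>> arm_command([
  [15,-2,-1,0,0,0,1],
  [40,-2,-1,0,0,0,1],
  [65,-2,-1,0,0,0,1],
  [82,-2,-1,0,0,0,1],
  [87,-2,-1,0,0,0,1],
])

```text
t: 10.5
position: [0.5709, -0.2161, 0.0415]
orientation: [-0.084, 0.703, 0.085, 0.701]
contact_force: [-0.7, 1.3, 0.5]
width: 0.0854
```

>>> arm_command([
  [0,0,0,0,0,0,1],
  [0,0,0,0,0,0,0],
  [0,0,0,0,0,0,0],
  [0,0,0,0,0,0,0],
  [0,0,0,0,0,0,0],
])

```text
t: 11.0
position: [0.5731, -0.2171, 0.0446]
orientation: [-0.085, 0.701, 0.084, 0.703]
contact_force: [-0.2, 0.7, 6.3]
width: 0.0455
```

>>> arm_command([
  [0,0,0,0,0,0,0],
  [0,0,0,0,0,0,0],
  [-10,0,0,0,0,0,0],
  [-30,0,0,0,0,0,0],
  [-60,0,0,0,0,0,0],
])

```text
t: 11.5
position: [0.5704, -0.2159, 0.1027]
orientation: [-0.084, 0.703, 0.085, 0.701]
contact_force: [0.4, 0.5, -2.3]
width: 0.0453
```

>>> arm_command([
  [-40,0,0,0,0,0,0],
  [-80,0,0,0,0,0,0],
  [-110,0,0,0,0,0,0],
  [-120,0,0,0,0,0,0],
  [-120,0,0,0,0,0,0],
])

```text
t: 12.0
position: [0.5728, -0.2171, 0.2248]
orientation: [-0.085, 0.701, 0.084, 0.703]
contact_force: [-0.4, 0.5, -2.6]
width: 0.0452
```

Run:
```python
from h import *
import pickle
o,im=cap('wrist','w7.png');print(o['position'],R.from_quat(o['orientation']).as_matrix(),o['t'],o['width'],o['contact_force'])
pickle.dump(o,open('o7.pkl','wb'))
o,im=cap('side','s7.png');cv2.imwrite('pics/s7c.png',cv2.resize(im[120:270,240:400,::-1],(640,600),interpolation=2))
```

```text
[ 0.57280333 -0.21708816  0.22482299] [[ 0.00262217 -0.23704604  0.97149488]
 [-0.00148565  0.97149622  0.23705037]
 [-0.99999546 -0.00206488  0.00219526]] 12.0 0.04520379370129915 [-0.42323102  0.45246611 -2.58871008]
```

View pics/w7.png

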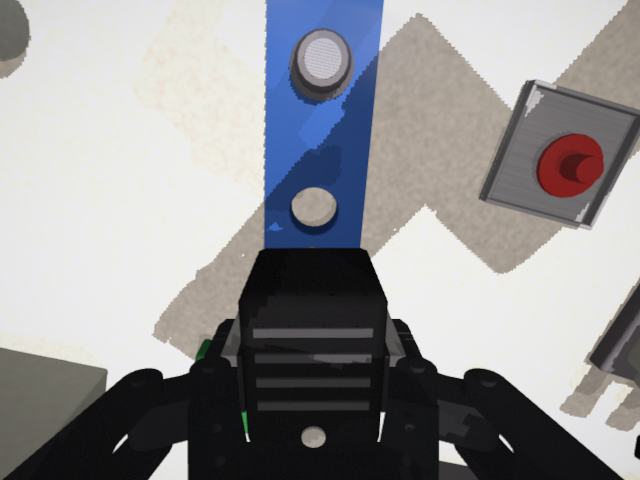

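View pics/s7c.png

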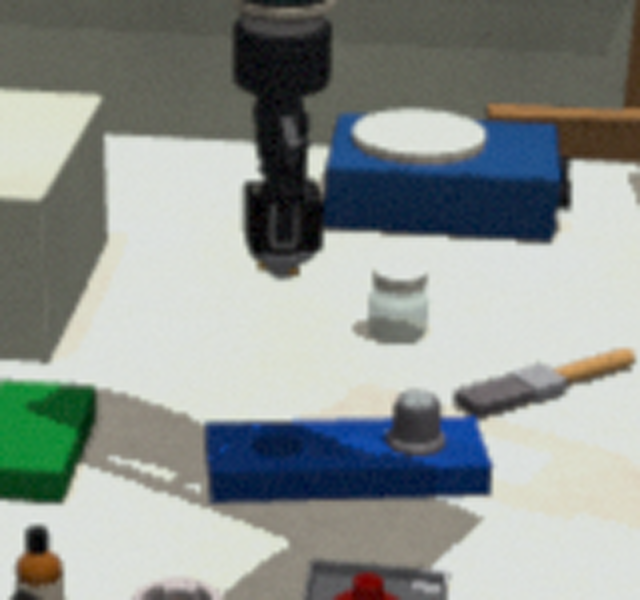

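The camera hangs upright in the hand, with the dot at wrist pixel (313,437). I'll check its offset in the hand.

Run:
```python
from h import *
import pickle
np.set_printoptions(precision=4,suppress=True)
o=pickle.load(open('o7.pkl','rb'))
Rm=R.from_quat(o['orientation']).as_matrix()
c=lambda p:Rm.T@(ray('wrist',p,o['position'][2]+.0414,o)-o['position'])*1e3
for p in [(313,437),(252,334),(373,333),(258,407),(370,406),(240,300),(387,301)]: print(p,c(p))
```

```text
(313, 437) [-41.3513   0.0087  22.2628]
(252, 334) [-41.4004 -18.7223 -17.6944]
(373, 333) [-41.4778  18.3155 -18.126 ]
(258, 407) [-41.3413 -18.1231   9.786 ]
(370, 406) [-41.4185  18.7384   9.2793]
(240, 300) [-41.4195 -21.7061 -29.2162]
(387, 301) [-41.509   21.9106 -28.9741]
```

>>> arm_command([
  [0,40,12,0,0,0,0],
  [0,80,24,8,0,0,0],
  [0,120,36,14,0,0,0],
  [0,160,48,20,0,0,0],
  [0,200,60,26,0,0,0],
])

```text
t: 12.6
position: [0.5813, -0.0065, 0.2206]
orientation: [0.077, 0.705, -0.077, 0.701]
contact_force: [0.8, -0.7, -2.6]
width: 0.0455
```

>>> arm_command([
  [0,40,-7,3,0,0,0],
  [0,80,-14,6,0,0,0],
  [0,120,-21,9,0,0,0],
  [0,160,-28,12,0,0,0],
  [0,190,-33,14.8,0,0,0],
])

```text
t: 13.1
position: [0.5894, 0.1866, 0.2204]
orientation: [0.165, 0.689, -0.167, 0.686]
contact_force: [-0.3, 0.3, -0.8]
width: 0.0455
```

>>> arm_command([
  [0,0,0,0,0,0,0],
  [0,0,0,0,0,0,0],
  [0,0,0,0,0,0,0],
  [0,0,0,0,0,0,0],
  [0,0,0,0,0,0,0],
])

```text
t: 13.6
position: [0.5912, 0.1833, 0.2231]
orientation: [0.166, 0.687, -0.166, 0.687]
contact_force: [0.6, -0.2, -2.5]
width: 0.0455
```

```bash
cat > st.py <<'E'
from h import *
import sys
np.set_printoptions(precision=4,suppress=True)
o=ctrl.get_obs();Rm=R.from_quat(o['orientation']).as_matrix()
print(o['t'],o['position'],'yaw',np.degrees(np.arctan2(Rm[1,2],Rm[0,2])),'tilt z,y',Rm[2,2],Rm[2,1],'F',o['contact_force'],'M',o['moment'],o['width'],o['joint_positions'])
t=np.array([.593,.197,o['position'][2]])-o['position'];print('shift to port xy',Rm.T@t*1e3)
E
python3 st.py
```

```text
13.6 [0.5912 0.1833 0.2231] yaw -27.162806281081362 tilt z,y -0.0002878959199892339 -0.0005281989238312967 F [ 0.6403 -0.1818 -2.478 ] M [-0.0288  0.0157  0.0191] 0.04549645029416783 [ 0.1893  0.3933  1.4771 -0.0003  1.2717 -0.9074]
shift to port xy [-0.0055 12.9884 -4.6714]
```

>>> arm_command([
  [0,7,-2,0,0,0,0],
  [0,13,-4.7,0,0,0,0],
  [15,13,-4.7,0,0,0,0],
  [30,13,-4.7,0,0,0,0],
  [38,13,-4.7,0,0,0,0],
])

```text
t: 14.1
position: [0.5924, 0.1986, 0.1842]
orientation: [0.165, 0.688, -0.166, 0.687]
contact_force: [-0.7, 0.4, -1.4]
width: 0.0455
```

>>> arm_command([
  [0,0,0,0,0,0,0],
  [0,0,0,0,0,0,0],
  [0,0,0,0,0,0,0],
  [0,0,0,0,0,0,0],
  [0,0,0,0,0,0,0],
])

```text
t: 14.6
position: [0.5933, 0.1982, 0.1859]
orientation: [0.166, 0.687, -0.165, 0.688]
contact_force: [-0.1, 0.3, -1.6]
width: 0.0452
```

```bash
python3 st.py
python3 - <<'E'
from h import *
o,im=cap('scene','s8.png');cv2.imwrite('pics/s8c.png',cv2.resize(im[220:340,300:440,::-1],(700,600),interpolation=2))
o,im=cap('side','d8.png');cv2.imwrite('pics/d8c.png',cv2.resize(im[200:320,215:355,::-1],(700,600),interpolation=2))
for n,off in(('scene',(300,220)),('side',(215,200))):
  for P in ([.593,.197,.14],[.593,.197,.152],[.593,.197,.128]): print(n,P,(proj(n,P)-off)*5)
E
```

```text
14.6 [0.5933 0.1982 0.1859] yaw -27.08774647025186 tilt z,y 0.000785814324638423 0.0005085595861007153 F [-0.052   0.3456 -1.6358] M [ 0.0574  0.0191 -0.0158] 0.045188274742861224 [ 0.2121  0.436   1.5061 -0.0001  1.1986 -0.8859]
shift to port xy [-0.0004 -1.2013  0.2535]
scene [0.593, 0.197, 0.14] [331.66298308 369.77010692]
scene [0.593, 0.197, 0.152] [333.81623787 347.76638592]
scene [0.593, 0.197, 0.128] [329.5393443  391.47118723]
side [0.593, 0.197, 0.14] [339.76361931 350.4312934 ]
side [0.593, 0.197, 0.152] [339.50103794 330.89063257]
side [0.593, 0.197, 0.128] [340.02353721 369.77374502]
```

View pics/s8c.png

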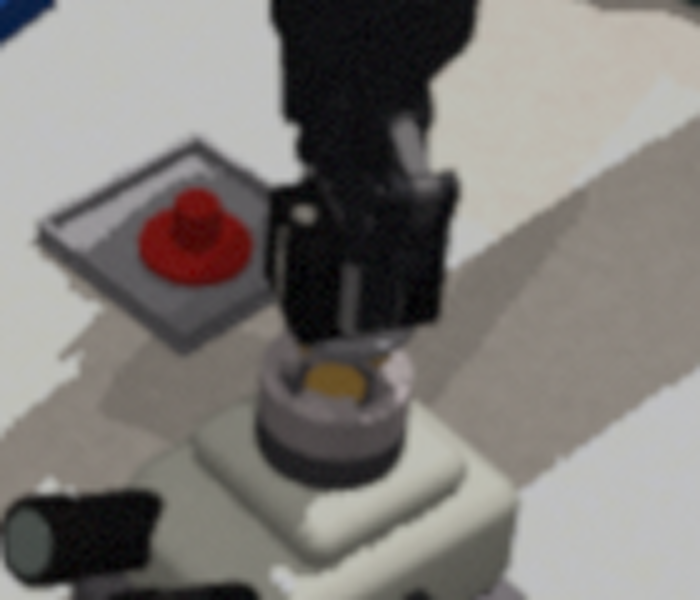

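View pics/d8c.png

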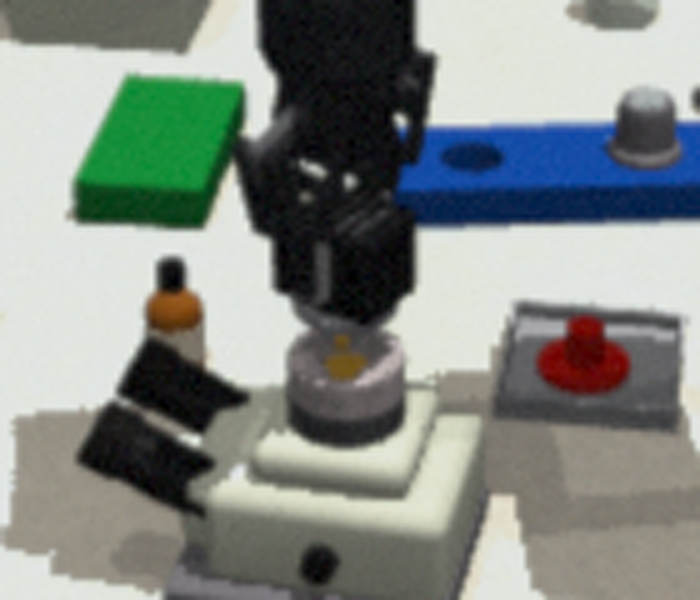

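>>> arm_command([
  [0,-1,0,0,0,0,0],
  [5,-1,0,0,0,0,0],
  [10,-1,0,0,0,0,0],
  [14,-1,0,0,0,0,0],
  [16,-1,0,0,0,0,0],
])

```text
t: 15.2
position: [0.5921, 0.1971, 0.1684]
orientation: [0.165, 0.688, -0.166, 0.687]
contact_force: [0.1, 1.0, -2.3]
width: 0.0455
```

>>> arm_command([
  [0,0,0,0,0,0,0],
  [1,0,0,0,0,0,0],
  [2,0,0,0,0,0,0],
  [3,0,0,0,0,0,0],
  [3,0,0,0,0,0,0],
])

```text
t: 15.7
position: [0.5928, 0.1971, 0.1664]
orientation: [0.166, 0.687, -0.166, 0.688]
contact_force: [0.3, -0.4, -2.1]
width: 0.0451
```

```bash
python3 st.py
```

```text
15.7 [0.5928 0.1971 0.1664] yaw -27.085317506851514 tilt z,y 0.0006791136625571292 2.1886456326836168e-05 F [ 0.2912 -0.4431 -2.1243] M [-0.2091 -0.1901  0.0448] 0.045109506139155306 [ 0.2107  0.4547  1.5281 -0.0004  1.1583 -0.8871]
shift to port xy [ 0.0001 -0.0372  0.1982]
```

>>> arm_command([
  [1,0,0,0,0,0,0],
  [2,0,0,0,0,0,0],
  [3,0,0,0,0,0,0],
  [4,0,0,0,0,0,0],
  [4,0,0,0,0,0,0],
])

```text
t: 16.2
position: [0.5929, 0.1972, 0.1626]
orientation: [0.166, 0.687, -0.166, 0.688]
contact_force: [-0.1, -2.4, 4.5]
width: 0.0449
```

```bash
python3 st.py
```

```text
16.2 [0.5929 0.1972 0.1626] yaw -27.08275273075406 tilt z,y 0.0008653963990244429 0.00022798988074121396 F [-0.1256 -2.3842  4.5254] M [-0.3395  0.0127 -0.0209] 0.04486214324708463 [ 0.2108  0.4585  1.532  -0.0004  1.1503 -0.8872]
shift to port xy [ 0.0001 -0.1155  0.1688]
```

>>> arm_command([
  [1,0,0,0,0,0,0],
  [2,0,0,0,0,0,0],
  [3,0,0,0,0,0,0],
  [4,0,0,0,0,0,0],
  [4,0,0,0,0,0,0],
])

```text
t: 16.7
position: [0.593, 0.1971, 0.1586]
orientation: [0.166, 0.687, -0.166, 0.688]
contact_force: [0.5, -2.5, 5.1]
width: 0.0456
```

```bash
python3 st.py
```

```text
16.7 [0.593  0.1971 0.1586] yaw -27.08586873026138 tilt z,y 0.0009300499805621754 0.00025074185768761414 F [ 0.4849 -2.5497  5.0953] M [-0.4205  0.0015  0.0407] 0.04555158254718774 [ 0.2107  0.4627  1.5359 -0.0004  1.1421 -0.8872]
shift to port xy [ 0.0001 -0.1116  0.094 ]
```

>>> arm_command([
  [1,-0.5,0,0,0,0,0],
  [2,-0.5,0,0,0,0,0],
  [3,-0.5,0,0,0,0,0],
  [4,-0.5,0,0,0,0,0],
  [4,-0.5,0,0,0,0,0],
])

```text
t: 17.2
position: [0.593, 0.1971, 0.155]
orientation: [0.166, 0.687, -0.165, 0.688]
contact_force: [-0.6, -1.8, 6.9]
width: 0.0459
```

```bash
python3 st.py
```

```text
17.2 [0.593  0.1971 0.155 ] yaw -27.08956644731409 tilt z,y 0.0010890833884030782 0.0011666791486727723 F [-0.6232 -1.7584  6.9119] M [-0.2607  0.0842 -0.0292] 0.045929956756114276 [ 0.2103  0.4662  1.5402  0.0002  1.1336 -0.8878]
shift to port xy [ 0.     -0.0756  0.0905]
```

>>> arm_command([
  [0.5,0,0,0,0,0,0],
  [1,0,0,0,0,0,0],
  [1,0,0,0,0,0,0],
  [1,0,0,0,0,0,0],
  [1,0,0,0,0,0,0],
])

```text
t: 17.7
position: [0.593, 0.1971, 0.1546]
orientation: [0.166, 0.687, -0.165, 0.688]
contact_force: [-1.5, -1.5, 12.4]
width: 0.0454
```

```bash
python3 st.py
```

```text
17.7 [0.593  0.1971 0.1546] yaw -27.087066157533283 tilt z,y 0.0013184674316393252 0.0012446179511818034 F [-1.4763 -1.5071 12.4219] M [-0.3558  0.2957  0.006 ] 0.045437333527867434 [ 0.2103  0.4665  1.5408  0.0001  1.1325 -0.8878]
shift to port xy [ 0.     -0.0664  0.0853]
```

>>> arm_command([
  [-0.5,0,0,0,0,0,0],
  [-0.5,0,0,5,0,0,0],
  [-0.5,0,0,10,0,0,0],
  [-0.5,0,0,15,0,0,0],
  [-0.5,0,0,20,0,0,0],
])

```text
t: 18.2
position: [0.5931, 0.1968, 0.1546]
orientation: [0.284, 0.647, -0.283, 0.648]
contact_force: [-1.1, -2.2, 7.1]
width: 0.0454
```

```bash
python3 st.py
```

```text
18.2 [0.5931 0.1968 0.1546] yaw -47.279078622089536 tilt z,y 0.001215151419553251 0.0011143511275206186 F [-1.1457 -2.2329  7.1245] M [-0.577   0.1392  0.0251] 0.04535466667580864 [ 0.2101  0.4667  1.5406 -0.0005  1.1327 -0.5353]
shift to port xy [-0.0001  0.124  -0.2166]
```

>>> arm_command([
  [0,0,0,5,0,0,0],
  [0,0,0,10,0,0,0],
  [0,0,0,15,0,0,0],
  [0,0,0,20,0,0,0],
  [0,0,0,25,0,0,0],
])

```text
t: 18.7
position: [0.592, 0.1962, 0.1546]
orientation: [0.417, 0.571, -0.417, 0.571]
contact_force: [-3.3, -4.4, 11.2]
width: 0.0453
```

```bash
python3 st.py
```

```text
18.7 [0.592  0.1962 0.1546] yaw -72.26419034964967 tilt z,y 0.0010089554477953344 -0.0006716035457413061 F [-3.2613 -4.4086 11.2233] M [-0.7285  0.5556  0.1449] 0.045323373952726786 [ 0.21    0.4662  1.5414 -0.0012  1.1346 -0.0991]
shift to port xy [-0.0012  1.1714 -0.4433]
```

>>> arm_command([
  [0,-0.6,0.4,4,0,0,0],
  [0,-0.6,0.4,8,0,0,0],
  [0,-0.6,0.4,12,0,0,0],
  [0,-0.6,0.4,16,0,0,0],
  [0,-0.6,0.4,18,0,0,0],
])

```text
t: 19.2
position: [0.5912, 0.1961, 0.1546]
orientation: [-0.501, -0.499, 0.501, -0.499]
contact_force: [-3.7, -2.7, 11.7]
width: 0.0454
```

```bash
python3 st.py
```

```text
19.2 [0.5912 0.1961 0.1546] yaw -90.20013031224255 tilt z,y 0.00042689319201430487 -0.0008616188682865622 F [-3.6823 -2.7179 11.7316] M [-0.4967  0.634   0.1946] 0.045362727779477495 [ 0.2096  0.4654  1.543  -0.0003  1.1341  0.2132]
shift to port xy [-0.0019  1.7891 -0.8829]
```

>>> arm_command([
  [0,-0.5,0.2,1,0,0,0],
  [0,-0.5,0.2,2,0,0,0],
  [0,-0.5,0.2,3,0,0,0],
  [0,-0.5,0.2,4,0,0,0],
  [0,-0.5,0.2,4,0,0,0],
])

```text
t: 19.7
position: [0.591, 0.196, 0.1545]
orientation: [-0.517, -0.482, 0.518, -0.482]
contact_force: [-1.8, -3.5, 9.8]
width: 0.0452
```

```bash
python3 st.py
```

```text
19.7 [0.591  0.196  0.1545] yaw -94.10234176510575 tilt z,y 0.00027153365880056013 -0.0003348538919654698 F [-1.7709 -3.5102  9.757 ] M [-0.4133  0.5169  0.0346] 0.04516496841975504 [ 0.2094  0.4648  1.5441 -0.0002  1.1331  0.2811]
shift to port xy [-0.001   1.9117 -1.17  ]
```

>>> arm_command([
  [0,0,0.3,1,0,0,0],
  [0,0,0.3,2,0,0,0],
  [0,0,0.3,3,0,0,0],
  [0,0,0.3,3,0,0,0],
  [0,0,0.3,3,0,0,0],
])

```text
t: 20.2
position: [0.5905, 0.1957, 0.1545]
orientation: [-0.53, -0.468, 0.53, -0.468]
contact_force: [-3.8, -3.0, 11.1]
width: 0.0458
```

```bash
python3 st.py
```

```text
20.2 [0.5905 0.1957 0.1545] yaw -97.07190491217078 tilt z,y 0.0004516403282802395 -0.0011304874529011744 F [-3.786  -2.9844 11.0918] M [-0.4565  0.661   0.0758] 0.045780298222090295 [ 0.209   0.4645  1.5447 -0.0001  1.1337  0.3325]
shift to port xy [-0.0033  2.31   -1.6161]
```

>>> arm_command([
  [-1,0,0,0,0,0,0],
  [-2.5,0,0,0,0,0,0],
  [-4,0,0,0,0,0,0],
  [-5,0,0,0,0,0,0],
  [-5.5,0,0,0,0,0,0],
])

```text
t: 20.7
position: [0.5905, 0.1957, 0.1588]
orientation: [-0.529, -0.469, 0.531, -0.468]
contact_force: [-1.7, -1.7, -0.6]
width: 0.0455
```

```bash
python3 st.py
```

```text
20.7 [0.5905 0.1957 0.1588] yaw -97.08218089207985 tilt z,y 0.0005743311813597718 -0.001834893286047301 F [-1.7349 -1.6754 -0.6224] M [-0.3074  0.3752  0.0908] 0.04550542025896889 [0.209  0.4603 1.54   0.0001 1.1433 0.3325]
shift to port xy [-0.0052  2.3184 -1.6307]
```

>>> arm_command([
  [-0.5,0,0,0,0,0,0],
  [-1,0,0,0,0,0,0],
  [-1.5,0,0,0,0,0,0],
  [-2,0,0,0,0,0,0],
  [-2,0,0,0,0,0,0],
])

```text
t: 21.2
position: [0.5905, 0.1957, 0.1602]
orientation: [-0.529, -0.469, 0.531, -0.468]
contact_force: [-2.2, -0.9, -9.8]
width: 0.0456
```

```bash
python3 st.py
```

```text
21.2 [0.5905 0.1957 0.1602] yaw -97.08797432435345 tilt z,y 0.0005805554295905124 -0.001933104629659066 F [-2.2361 -0.9178 -9.8397] M [-0.1712  0.3313  0.1368] 0.04560132175058279 [0.2089 0.4588 1.5384 0.0001 1.1465 0.3326]
shift to port xy [-0.0054  2.304  -1.6306]
```

At z = 0.160 the camera resists being lifted with about 10 N, which is the seat height, so it is locked. Now relaxing and releasing.

>>> arm_command([
  [1,0,0,0,0,0,0],
  [1,0,0,0,0,0,0],
  [1,0,0,0,0,0,1],
  [1,0,0,0,0,0,1],
  [1,0,0,0,0,0,1],
])

```text
t: 21.7
position: [0.5932, 0.1962, 0.1616]
orientation: [0.531, 0.467, -0.529, 0.469]
contact_force: [-0.6, -0.2, 0.2]
width: 0.0848
```

>>> arm_command([
  [0,0,0,0,0,0,1],
  [0,0,0,0,0,0,1],
  [-20,0,0,0,0,0,1],
  [-50,0,0,0,0,0,1],
  [-90,0,0,0,0,0,1],
])

```text
t: 22.2
position: [0.5901, 0.1954, 0.2495]
orientation: [-0.529, -0.469, 0.531, -0.467]
contact_force: [0.2, 1.0, -0.3]
width: 0.0854
```

```bash
python3 st.py
python3 - <<'E'
from h import *
import pickle
o,im=cap('wrist','w9.png'); pickle.dump(o,open('o9.pkl','wb'))
o,im=cap('scene','s9.png');cv2.imwrite('pics/s9c.png',cv2.resize(im[220:340,300:440,::-1],(700,600),interpolation=2))
o,im=cap('side','d9.png');cv2.imwrite('pics/d9c.png',cv2.resize(im[200:320,215:355,::-1],(700,600),interpolation=2))
E
```

```text
22.2 [0.5901 0.1954 0.2495] yaw -97.09105257732385 tilt z,y 0.001320400849628367 -0.003643765236995389 F [ 0.2241  1.0299 -0.3257] M [ 0.0012 -0.0012  0.0626] 0.08539814702209378 [ 0.2088  0.377   1.4349 -0.0001  1.3336  0.3326]
shift to port xy [-0.0123  2.6876 -1.8986]
```

View pics/w9.png

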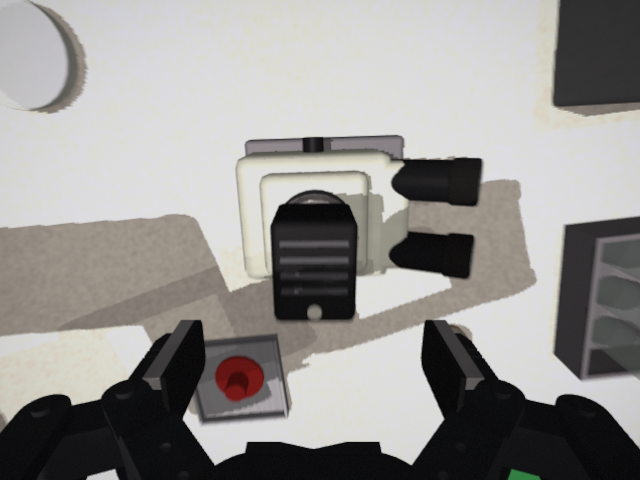

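View pics/d9c.png

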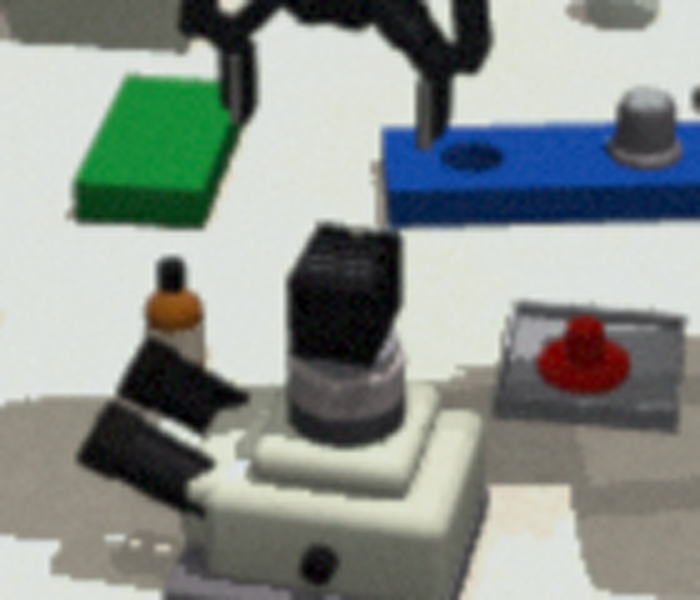

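View pics/s9c.png

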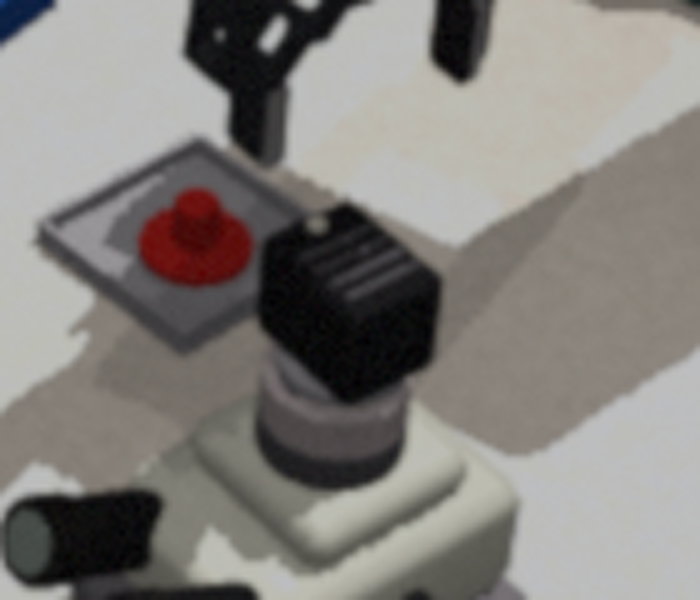

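The pictures show the camera in the port and the cap in the tray. I want to check that the camera is upright.

Run:
```python
from h import *
import pickle
np.set_printoptions(precision=4,suppress=True)
o=pickle.load(open('o9.pkl','rb'))
C=[ray('wrist',p,.2015,o) for p in [(275,320),(356,319),(357,222),(272,222)]]
print(np.array(C),np.mean(C,0),[np.linalg.norm(C[i]-C[i-1]) for i in range(4)],'dot',ray('wrist',(314,312),.2015,o))
for n,f,r in(('scene','s9',(340,255,400,330)),('side','d9',(265,240,305,290))):
    im=cv2.imread(f'pics/{f}.png')[r[1]:r[3],r[0]:r[2]]
    g=np.clip((im.astype(float)/255)**.5*255*1.2,0,255).astype(np.uint8); s=600//max(im.shape[:2])
    cv2.imwrite(f'pics/{f}g.png',cv2.resize(g,None,fx=s,fy=s,interpolation=2)); 
    # expected upright vertical line projections at body corners
    yaw=np.radians(-97.1);cx=np.array([np.cos(yaw),np.sin(yaw)]);cy=np.array([-cx[1],cx[0]])
    for sx,sy in((1,1),(1,-1),(-1,1),(-1,-1)):
        q=np.array([.591,.1965])+sx*.030*cx+sy*.023*cy
        print(n,sx,sy,[((proj(n,[*q,z])-[r[0],r[1]])*s).round(0) for z in (.2015,.1535)])
```

```text
[[0.5671 0.1724 0.2015]
 [0.6127 0.1675 0.2015]
 [0.6182 0.2239 0.2015]
 [0.5743 0.2293 0.2015]] [0.5931 0.1983 0.2015] [np.float64(0.05738032591858453), np.float64(0.04594371709239449), np.float64(0.056718187369646546), np.float64(0.04416028505672941)] dot [0.5897 0.1748 0.2015]
scene 1 1 [array([81., 88.]), array([ 71., 234.])]
scene 1 -1 [array([229.,  21.]), array([215., 166.])]
scene -1 1 [array([237., 228.]), array([222., 375.])]
scene -1 -1 [array([387., 155.]), array([369., 301.])]
side 1 1 [array([157.,  30.]), array([161., 220.])]
side 1 -1 [array([366.,  58.]), array([365., 249.])]
side -1 1 [array([ 73., 174.]), array([ 79., 368.])]
side -1 -1 [array([290., 205.]), array([291., 400.])]
```

View pics/s9g.png

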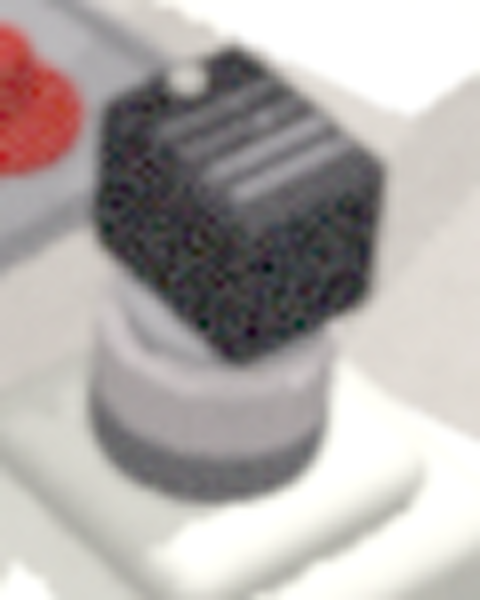

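View pics/d9g.png

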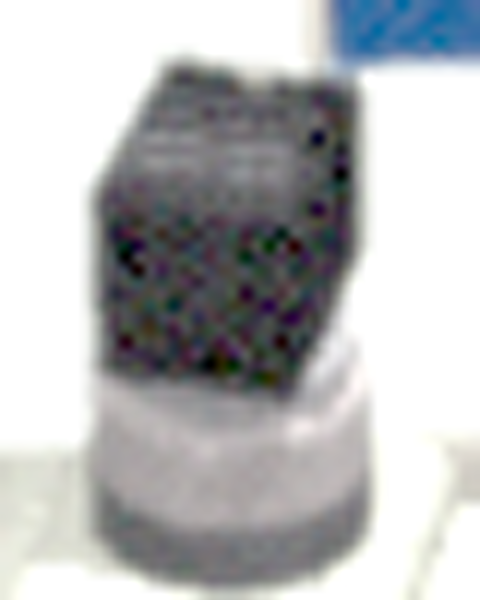

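Edges are within about 0.04 rad of a projected upright box, but the side cameras are coarse. Two wrist views with a wide baseline will measure the top-face heights.

>>> arm_command([
  [0,30,0,0,0,0,1],
  [0,60,0,0,0,0,1],
  [0,70,0,0,0,0,1],
  [0,70,0,0,0,0,1],
  [0,70,0,0,0,0,1],
])

```text
t: 22.85
position: [0.6594, 0.1871, 0.2492]
orientation: [-0.529, -0.469, 0.531, -0.468]
contact_force: [-0.4, -0.6, 0.9]
width: 0.0855
```

Run:
```python
from h import *
import pickle
o,im=cap('wrist','wa.png'); pickle.dump(o,open('oa.pkl','wb'));print(o['position'])
p=proj('wrist',[.592,.197,.2015],o).astype(int);print(p-75);cv2.imwrite('pics/wac.png',cv2.resize(im[p[1]-75:p[1]+75,p[0]-75:p[0]+75,::-1],(600,600),interpolation=2))
```

```text
[0.65940938 0.18712903 0.24916974]
[109 200]
```

>>> arm_command([
  [0,-40,0,0,0,0,1],
  [0,-80,0,0,0,0,1],
  [0,-120,0,0,0,0,1],
  [0,-140,0,0,0,0,1],
  [0,-140,0,0,0,0,1],
])

```text
t: 23.4
position: [0.5172, 0.2048, 0.2505]
orientation: [-0.529, -0.469, 0.53, -0.468]
contact_force: [1.1, 0.1, 0.4]
width: 0.0857
```

>>> arm_command([
  [0,0,0,0,0,0,1],
  [0,0,0,0,0,0,1],
  [0,0,0,0,0,0,1],
  [0,0,0,0,0,0,1],
  [0,0,0,0,0,0,1],
])

```text
t: 23.9
position: [0.5224, 0.2042, 0.25]
orientation: [-0.53, -0.468, 0.53, -0.468]
contact_force: [-0.5, -1.1, -0.1]
width: 0.0854
```

Run:
```python
from h import *
import pickle
o,im=cap('wrist','wb.png'); pickle.dump(o,open('ob.pkl','wb'));print(o['position'],o['t'])
p=proj('wrist',[.592,.197,.2015],o).astype(int);print(p-75);cv2.imwrite('pics/wbc.png',cv2.resize(im[p[1]-75:p[1]+75,p[0]-75:p[0]+75,::-1],(600,600),interpolation=2))
```

```text
[0.52236117 0.20422446 0.25004373] 23.9
[363 200]
```

View pics/wac.png

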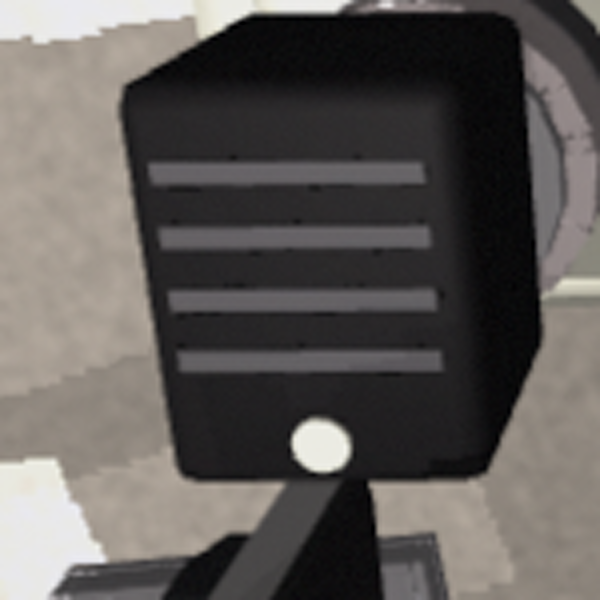

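View pics/wbc.png

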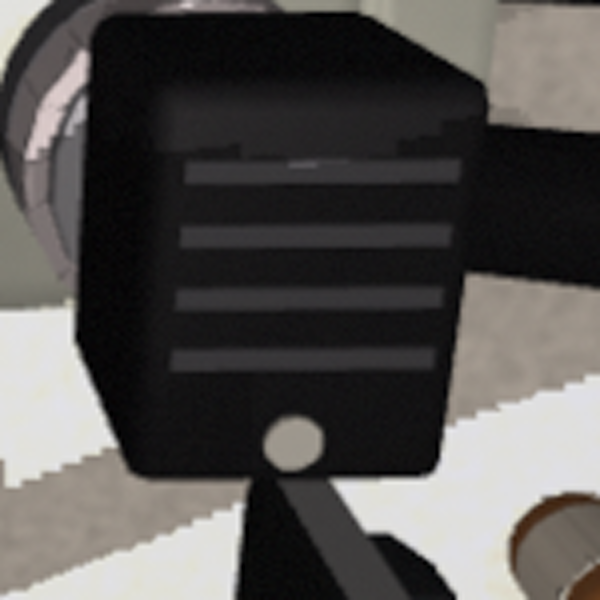

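Both views show the four ribs and the dot clearly: A has the dot at crop (321,445), B at (294,443). I'll triangulate rib ends and dot.

```bash
python3 - <<'E'
from h import *
import pickle
np.set_printoptions(precision=4,suppress=True)
oa,ob=[pickle.load(open(f,'rb')) for f in('oa.pkl','ob.pkl')]
A=np.array([(149,174),(425,173),(178,362),(442,361),(321,445)])/4-.375+[109,200]
B=np.array([(185,172),(461,171),(171,360),(434,358),(294,443)])/4-.375+[363,200]
Ms=[]
for o in(oa,ob):
    K,T=camT('wrist',o);Ms.append(K@np.linalg.inv(T)[:3])
X=cv2.triangulatePoints(Ms[0],Ms[1],A.T.copy(),B.T.copy());P=(X[:3]/X[3]).T;print(P)
c=P.mean(0);u,s,v=np.linalg.svd(P-c);n=v[2]*np.sign(v[2,2]);print('normal',n,'tilt',np.arccos(n[2]),s)
d=P[4];r=P[:4].mean(0);ax=(d-r)/np.linalg.norm(d-r);ctr=d-ax*.0222;print('centre at top',ctr)
E
python3 st.py
```

```text
[[0.5766 0.2184 0.2032]
 [0.6126 0.2142 0.2033]
 [0.5735 0.1916 0.2033]
 [0.6094 0.1874 0.2032]
 [0.59   0.1767 0.2032]]
normal [-0.0006 -0.003   1.    ] tilt 0.0030658282005513802 [0.0361 0.0358 0.0001]
centre at top [0.5926 0.1988 0.2032]
23.95 [0.5222 0.2043 0.2501] yaw -97.10803835966826 tilt z,y 0.0001989474260335189 -0.00023199753175295879 F [-0.0129  0.0928  0.2433] M [0.0081 0.0012 0.0037] 0.08545435589763435 [ 0.2497  0.2859  1.5711 -0.0001  1.2849  0.3738]
shift to port xy [-0.0168 71.1073 -1.5487]
```

Run:
```python
from workcell import ctrl
print(ctrl.close_job())
```

```text
the job is handed in; nothing more can be done
None
```

The dust cap is in the steel tray and the camera is locked upright in the port. I handed the job in at about 24 s of the allowed 72 s; no verdict is reported.

**What I did:**
- I uncapped the port, put the cap upright in the tray and let it go. I then read the slots from the wrist picture at -27°, 93° and -147°, agreeing within 0.2°.
- I gripped the camera on its 46 mm sides, lowered it into the slots, and pushed it to the shoulder stop at about 12 N. I turned it about 70° clockwise and let it up.
- I did not reach the hard stop. At 70° the camera was already inside the 58–74° locking range, so I let it up there rather than force it. The turning moment stayed below 0.2 N m.

**Last checks:**
- **Locked:** at the seat height the camera held against an upward pull of about 10 N, so it is latched.
- **Upright:** two wrist views gave a tilt of 0.003 rad. The centre of its top is about 2 mm from the measured port axis.
- **Released:** the gripper is open and clear, with no contact force. The cap is upright in the tray, and I saw none of the other things disturbed where they were in view.

**Disagreements:**
- Triangulating the top of the camera put it at 203 mm. The locked seat should put it at 201.5 mm, and it would be about 207 mm unlocked. That height would place the nose end 11.8 mm below the port face, close to the 11.5 mm limit. I trust the pull test and the tool height at lift-off, which both match the seat, and the offset is within the 2 mm calibration.
- The cruder scene and side views suggested a tilt of up to 0.04 rad, which the wrist measurement did not bear out.

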